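# Stand the candlestick on the banding wheel

### The arm

A 6-joint arm with a two-finger parallel gripper is mounted at the origin on the work surface. World frame = base frame: x ahead of the robot, y to its left, z up, the work surface at z = 0. Lengths are in mm, angles in rad, forces in N, time in s.
With the tool pointing down it reaches from about 275 to 1000 mm from the base axis. Payload 8.4 kg.
Tool frame: the origin (TCP) lies midway between the tips of the shut fingers; the grasp point (between the pads) lies 19 mm behind it; z points along the fingers, y is the line along which they close (so a half turn about z gives the same grasp; the last joint's range is limited). The gripper opens to 85 mm and grips with 20 to 120 N. Pads are 22 mm wide; open, the fingers measure 114 mm over their backs; the gripper's body (76 mm by 85 mm) begins 54 mm behind the grasp point. The pads swing forward as they close: fully open they stand 13 mm farther back than shut.
Start: joints at [-1.238, 0.353, 1.633, -0, 1.155, -0.002], TCP at [205.361, -590.3, 231.281] pointing down, gripper open.
Joint ranges: [-2.63, 2.63], [-0.92, 2.1], [0.06, 2.66], [-1.3, 4.44], [0, 2.69], [-3.02, 3.02]. Speed limits (rad/s): [2.22, 2.22, 2.79, 3.14, 3.14, 3.14].

### API

Orientations are given as [roll, pitch, yaw] about the fixed x, y, z axes, in that order (R = Rz(yaw) Ry(pitch) Rx(roll)).
In Python, from rig import r gives the robot as it stands.
- The arm moves only by the shell command python3 -m inch 'ROWS' [OPENING] [FORCE]. ROWS is JSON, a list that holds one entry, the list of rows, each a list of 6 numbers: the shift along the tool's x, y, z scaled (see below), then the turn, a rotation vector about the tool's x, y, z scaled (see below). In form: [[[tx, ty, tz, wx, wy, wz], ...]]. A call has 1 to 8 rows; each row is the pose to reach, as a shift and turn from the pose commanded when the call began, along the tool's axes at that moment, turning the shorter way round; what a row does not reach only later rows make up. The controller multiplies each number of a shift by 20 cm and each number of a turn by pi rad. A row lasts 1/12 s, in which the tool goes at most 41.7 mm and 7.16 degrees, less where a joint would pass 70% of its speed; a pose out of reach is approached as far as the arm can. A call with a number of a shift or a turn outside -1 to 1 is refused whole. A call with a gripper value outside its range is refused whole. OPENING is the gripper's target within -1 to 1 (fully open at 1, half-way at 0, shut at -1), set as the call begins (- or left out, the last holds). The fingers move at their own pace and stop on an object; FORCE is the grip in N (left out, the last holds). Time passes only in rows, so rows that repeat a pose let the fingers close. It gives the time, the measured TCP pose, the force, the opening and the grip force at its end, in the units of the state.
- r.sense(): the state, without advancing time (a new reading comes with each control period).
- r.grab_frame(name): name is "scene" or "top" or "wrist"; returns the picture (480x640x3 uint8, red, green, blue); there is no depth.
- r.camera_info(name): a dict with "K" (3x3 intrinsics, pixels), "rvec" (rotation vector, rad) and "tvec" (3), from world to camera coordinates, as OpenCV has them; the wrist camera has in their place "mount" (4x4, takes a point from camera to tool coordinates, whose origin is the TCP and whose axes are the flange's). Camera axes: x right, y down, z forward; pixel columns grow to the right and rows downward; lengths in mm; the calibration is good to about 2 mm. A picture is of the moment at which its call begins: read the wrist's pose just before it. camera_info takes no time and is no camera call.
- r.sign_off(): hands the job in; it is judged then, once.
The state is a dict: "clock": time; "qpos": joint angles; "qvel": joint speeds; "joint_efforts": joint torques, N m; "eef_pos": TCP position; "tcp_rot": TCP orientation; "contact_force": force on the tool from outside, world axes, zero at the start; "wrist_torque": the same for the moment, N m; "opening": opening from 0.0 (shut) to 1.0 (fully open); "grasp_force": force on a finger pad.
Only numpy, scipy, OpenCV 4.12 (cv2) and the standard library are available. Lean on these libraries where they do the work, as an engineer would, in place of code of your own. Each camera call takes 0.05 s, during which the arm holds its last target. There are 200 camera calls.

### The job

Take the turned wooden candlestick out of the drying rack and stand it upright on its foot in the middle of the round banding wheel, ready for painting. Set it down without dropping it, make sure it stays standing without wobbling, and leave the other two turned pieces in the rack.

Things in the scene. Friction and masses are not known exactly. Their poses are not given: they have to be found in the camera images.
- candlestick_mid (a point): Candlestick, pale wood, 184 mm tall, 0.09-0.18 kg: foot 40 mm across, thin stem, bead 40 mm across 72 to 84 mm up, thin neck 16-24 mm, straight round cup 32 mm across from 150 mm to the top: grip there. Point: on its axis, 92 mm above the sole; z axis from foot to cup. Leans in the rack 34 degrees from vertical, cup towards the robot, free above the bead; draw it out upwards along its axis.
- wheel_top (a point): The banding wheel, a low turntable of aluminium with concentric rings on top, on a dark steel foot; disc 180 mm across, top 60 mm above the table. It is locked: it does not turn or shift. This point is the centre of its flat top; z axis up.
- leg_mid (a point): Bystander: plain straight round leg of the same wood, 40 mm across, 170 mm long, its top 195 mm above the table. Point: on its axis half-way up; z axis up along it. Rack: plywood, 240 mm wide, 106 mm high, three places 85 mm apart (candlestick, leg, finial in any order), each a leaning backboard and foot ledge with 16 mm deep strips at the sides; open in front and above.
- finial_mid (a point): Bystander: short finial of the same wood, 112 mm tall, with 40 mm foot, thin stem and rounded knob 40 mm across on top, leaning in another place of the drying rack. Point: on its axis half-way up; z axis up along it.
Mind the look-alikes: they are no part of the job. Of the things that look like the part that bears wheel_top, the larger one is meant.

How it is judged:
By the outcome, as a careful person would: the job done as asked, in the order asked, and still so for the second after the job is handed in, with the robot touching nothing.
It also fails if it takes over 48 s, if anything falls off the work surface, if the arm or the gripper's body presses on something with over 40 N, if the wrist force passes 120 N, or if a joint passes its speed limit or range.

## Working session

There is one attempt and no reset: what is moved stays moved. The work goes in short steps, Python scripts to look and compute and a shell command to move; the robot and the scene stay as the last step left them, time stands still between calls to the robot, and variables do not carry over. Pictures are saved under pics/ and viewed, at most 10 in all, crops included, and the job is handed in when it is done.

```bash
ls; mkdir -p pics; python3 - <<'E'
from rig import r
import cv2
s=r.sense();print(s['clock'],s['eef_pos'],s['tcp_rot'],s['opening'])
for n in("scene","top"):
    im=r.grab_frame(n);cv2.imwrite(f"pics/{n}0.png",im[:,:,::-1]);c=r.camera_info(n);print(n,c)
print(r.camera_info("wrist"))
E
```

```text
pics
0.0 [ 205.21550837 -589.85030316  230.57504466] [-3.14023180e+00 -8.17436099e-07  3.34813979e-01] 0.9982170366416406
scene {'K': array([[459.7991577 ,   0.        , 324.39317826],
       [  0.        , 459.7991577 , 247.15925394],
       [  0.        ,   0.        ,   1.        ]]), 'rvec': array([ 1.58470538,  2.12351666, -0.74493991]), 'tvec': array([ 105.05361094, -348.49709357, 1400.37428285])}
top {'K': array([[579.50108155,   0.        , 319.18125904],
       [  0.        , 579.50108155, 238.63148599],
       [  0.        ,   0.        ,   1.        ]]), 'rvec': array([ 2.17917767, -2.20429016,  0.07850537]), 'tvec': array([  42.75548474,  548.63778652, 1562.79259239])}
{'K': array([[429.39616768,   0.        , 319.38233997],
       [  0.        , 429.39616768, 235.89283156],
       [  0.        ,   0.        ,   1.        ]]), 'mount': array([[-5.54984578e-04, -9.49960738e-01, -3.12368835e-01,
         7.99349601e+01],
       [ 9.99999844e-01, -5.49103279e-04, -1.06790216e-04,
        -2.48247882e-01],
       [-7.00762396e-05, -3.12368845e-01,  9.49960894e-01,
        -1.41763144e+02],
       [ 0.00000000e+00,  0.00000000e+00,  0.00000000e+00,
         1.00000000e+00]])}
```

View pics/scene0.png

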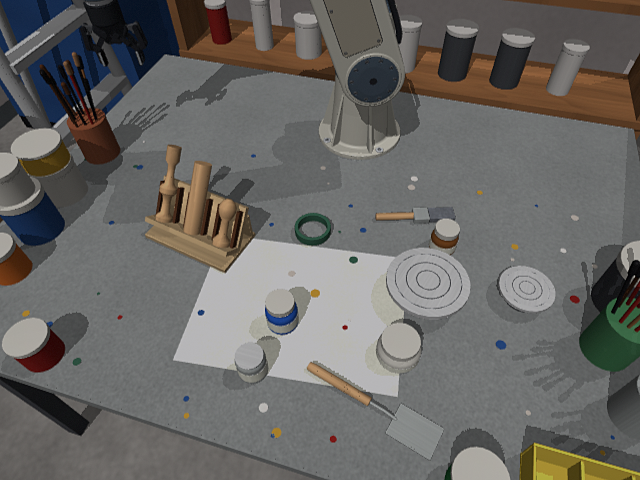

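View pics/top0.png

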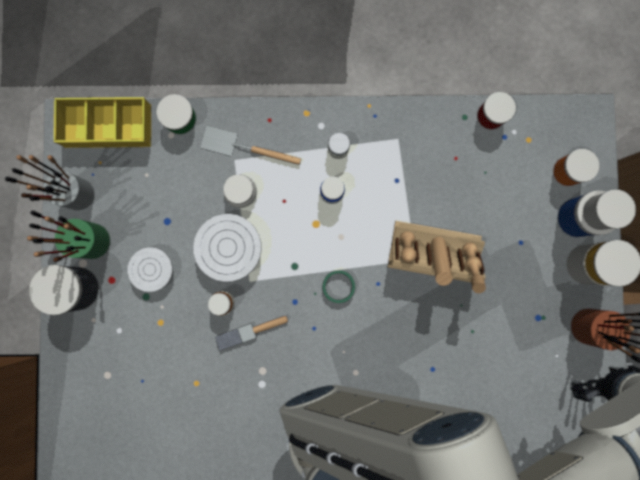

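Scene view: the candlestick has its cup at about (174,150), the straight leg is at (200,200) and the finial at (227,220). The large wheel is at (428,282) and its small look-alike at (526,288). Top view: the cup is at about (478,284), the leg at (440,260), the finial at (405,248), the large wheel at (227,247) and the small one at (150,270).
I choose the tall piece with the bead and cup (scene 174,150) and the larger disc. Next is a close crop to check.

```bash
cat > h.py <<'E'
import numpy as np,cv2
from rig import r
from scipy.spatial.transform import Rotation as R
def cam(n):
    c=r.camera_info(n);M=cv2.Rodrigues(c['rvec'])[0];return c['K'],M,c['tvec'].reshape(3)
def ray(n,uv):
    K,M,t=cam(n);d=M.T@np.linalg.inv(K)@np.array([*uv,1.]);return -M.T@t,d/np.linalg.norm(d)
def proj(n,p):
    K,M,t=cam(n);q=K@(M@np.asarray(p,float)+t);return q[:2]/q[2]
def onz(n,uv,z):
    o,d=ray(n,uv);return o+d*(z-o[2])/d[2]
def tri(a,b,ca="scene",cb="top"):
    o1,d1=ray(ca,a);o2,d2=ray(cb,b)
    s=np.linalg.lstsq(np.c_[d1,-d2],o2-o1,rcond=None)[0]
    p,q=o1+d1*s[0],o2+d2*s[1];return (p+q)/2,np.linalg.norm(p-q)
E
python3 - <<'E'
from h import *
a=cv2.imread("pics/scene0.png")[135:255,140:260];b=cv2.imread("pics/top0.png")[205:305,385:495]
a=cv2.resize(a,(400,400),interpolation=2);b=cv2.resize(b,(400,364),interpolation=2);b=cv2.copyMakeBorder(b,0,36,0,0,0)
cv2.imwrite("pics/crop.png",np.hstack([a,b]))
# wheels: bright discs
for n,c,z in(("scene",(428,282),60),("top",(227,247),60)):
    g=cv2.cvtColor(cv2.imread(f"pics/{n}0.png"),cv2.COLOR_BGR2GRAY)
    x,y=c;g2=g[y-50:y+50,x-50:x+50]
    m=(g2>150).astype(np.uint8);m=cv2.morphologyEx(m,cv2.MORPH_CLOSE,np.ones((3,3)))
    cs=cv2.findContours(m,0,1)[0];k=max(cs,key=cv2.contourArea)
    e=cv2.fitEllipse(k);u=np.array(e[0])+[x-50,y-50]
    print(n,u,e[1],onz(n,u,z))
# rack geometry from its front lower corners? print approx table points
for uv in((227,247),(150,270),(397,222),(485,235)):print(uv,onz("top",uv,60).round())
E
```

```text
scene [417.65489197 286.95728683] (78.45359802246094, 101.9611587524414) [548.29469868 262.59386178  60.        ]
top [241.15810394 243.08288193] (78.65595245361328, 97.46764373779297) [536.85009184 243.69202749  60.        ]
(227, 247) [527. 281.  60.]
(150, 270) [468. 484.  60.]
(397, 222) [ 588. -171.   60.]
(485, 235) [ 551. -404.   60.]
```

View pics/crop.png

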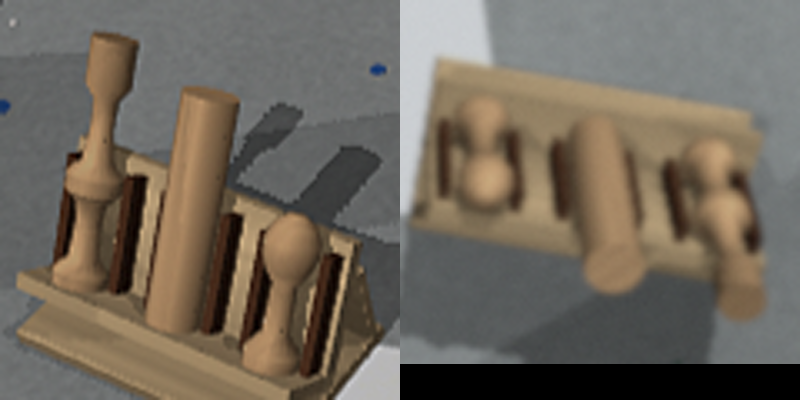

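The crop confirms it. In the left panel the candlestick has its foot at (80,275), bead at (95,184) and cup top at (114,40). In the right panel its cup end is at (743,302), bead at (724,215) and foot at (711,160). Next I triangulate its axis and refine the wheel.

```bash
python3 - <<'E'
from h import *
S=lambda x,y:(140+x/3.3333-.35,135+y/3.3333-.35)
T=lambda x,y:(385+(x-400)/3.636-.35,205+y/3.636-.35)
P={}
for n,a,b in(("top",(114,41),(743,302)),("bead",(95,184),(724,215)),("foot",(79,275),(711,158))):
    P[n],e=tri(S(*a),T(*b));print(n,P[n].round(1),e.round(1))
d=P["top"]-P["bead"];print(np.linalg.norm(d),d/np.linalg.norm(d),np.degrees(np.arccos(d[2]/np.linalg.norm(d))))
d=P["top"]-P["foot"];print(np.linalg.norm(d),d/np.linalg.norm(d),np.degrees(np.arccos(d[2]/np.linalg.norm(d))))
# rack direction from ledge/back edges in top view crop
e=onz("top",T(760,258),106)-onz("top",T(413,222),106);print("rackdir",e,np.degrees(np.arctan2(e[1],e[0])))
e=onz("top",T(752,118),20)-onz("top",T(437,60),20);print("rackdir",e,np.degrees(np.arctan2(e[1],e[0])))
g=cv2.cvtColor(cv2.imread("pics/top0.png"),cv2.COLOR_BGR2GRAY)[200:295,180:275]
g=cv2.resize(g,None,fx=4,fy=4,interpolation=2)
c=cv2.HoughCircles(g,cv2.HOUGH_GRADIENT_ALT,1.5,1,param1=100,param2=.7,minRadius=20,maxRadius=160)
for q in c[0][:8]:
    u=(180+q[0]/4-.4,200+q[1]/4-.4);print(q,u,onz("top",u,60).round(1))
g=cv2.cvtColor(cv2.imread("pics/scene0.png"),cv2.COLOR_BGR2GRAY)[240:325,380:475]
g=cv2.resize(g,None,fx=4,fy=4,interpolation=2)
ed=cv2.Canny(g,60,150);cs=cv2.findContours(ed,cv2.RETR_LIST,cv2.CHAIN_APPROX_NONE)[0]
for k in cs:
    if len(k)>100:
        e=cv2.fitEllipse(k);u=np.array(e[0])/4-.4+[380,240];print("sc",len(k),u.round(1),np.round(e[1],0),onz("scene",u,60).round(1))
E
```

```text
top [ 415.  -347.7  192.7] 1.7
bead [ 473.7 -358.8  106.5] 1.7
foot [ 516.5 -365.1   52.6] 1.9
104.84693817798055 [-0.55950049  0.10579982  0.82204963] 34.70950054608649
173.84541626721935 [-0.5837496   0.10008286  0.80574178] 36.318045623740154
rackdir [ -28.23693058 -244.81200346    0.        ] -96.57949450202256
rackdir [ -46.31018191 -235.6987824     0.        ] -101.11589760751188
[187.5      189.       106.998795] (np.float32(226.475), np.float32(246.85)) [527.3 282.6  60. ]
[175.5     198.      121.38576] (np.float32(223.475), np.float32(249.1)) [521.4 290.5  60. ]
[223.5      213.       110.030045] (np.float32(235.475), np.float32(252.85)) [511.1 258.8  60. ]
[192.      190.5      72.00737] (np.float32(227.6), np.float32(247.225)) [526.3 279.6  60. ]
[187.5     226.5     102.36348] (np.float32(226.475), np.float32(256.225)) [502.5 282.6  60. ]
[151.5      168.       110.874214] (np.float32(217.475), np.float32(241.6)) [541.5 306.4  60. ]
[226.5      198.        99.910545] (np.float32(236.225), np.float32(249.1)) [521.  256.8  60. ]
[211.5     183.       87.49583] (np.float32(
[... 460 characters left out ...]
.   60. ]
sc 254 [427.5 279.7] [70. 92.] [523.8 279.8  60. ]
sc 707 [428.  281.9] [270. 340.] [529.1 281.8  60. ]
sc 527 [427.8 279.7] [ 80. 101.] [523.6 280.4  60. ]
sc 1077 [428.3 280. ] [137. 177.] [524.1 281.7  60. ]
sc 234 [394.7 264.3] [31. 58.] [503.1 203.9  60. ]
sc 455 [427.4 280.2] [146. 180.] [525.  279.8  60. ]
sc 168 [400.7 272.9] [ 34. 259.] [522.3 221.1  60. ]
sc 191 [450.9 272.5] [ 53. 122.] [490.4 325.7  60. ]
sc 145 [455.1 268.9] [ 59. 148.] [478.2 333.5  60. ]
sc 337 [447.7 271.1] [ 56. 146.] [488.6 318.5  60. ]
sc 167 [408.3 257.2] [ 7. 70.] [475.1 229.3  60. ]
sc 101 [452.1 252.6] [ 7. 28.] [434.5 321.5  60. ]
sc 158 [2106.2 2435.1] [ 1314. 21944.] [1532.4 1233.9   60. ]
```

Wheel centre is about (526, 281, 60). The candlestick's cup top is at about (415, -348, 193), with its axis near (-0.55, 0.09, 0.83). I'll grasp end-on along that axis, so I need the rows for a pre-grasp 110 mm back.

```bash
cat >> h.py <<'E'
def frame(d,y):
    z=-np.asarray(d)/np.linalg.norm(d);y=np.asarray(y,float);y-=z*(y@z);y/=np.linalg.norm(y);return np.c_[np.cross(y,z),y,z]
def row(p,M):
    s=r.sense();C=R.from_euler('xyz',s['tcp_rot']).as_matrix()
    t=C.T@(np.asarray(p)-s['eef_pos'])/200;w=R.from_matrix(C.T@M).as_rotvec()/np.pi
    print("row",np.r_[t,w].round(4).tolist(),"mm",np.linalg.norm(t)*200,"deg",np.linalg.norm(w)*180)
    print("at",s['eef_pos'].round(1),"z",C[:,2].round(3),"F",s['contact_force'].round(1),"op",s['opening'],"t",s['clock'])
D=np.array([-.5515,.0923,.829]);TOP=np.array([415,-347.7,192.7]);Y=[-.165,-.986,0]
E
python3 -c "
from h import *
row(TOP-35*D+110*D,frame(D,Y))"
```

```text
row [1.2046, -0.8999, -0.1201, -0.0477, 0.185, 0.1545] mm 301.6860332920347 deg 44.220627461969535
at [ 205.2 -589.9  230.6] z [-0.     0.001 -1.   ] F [-0.6 -0.7 -0.1] op 0.9979703262658409 t 0.1
```

```bash
python3 -m inch '[[[0.2,-0.15,-0.15,0,0.03,0.02],[0.4,-0.3,-0.2,-0.01,0.06,0.05],[0.6,-0.45,-0.2,-0.02,0.09,0.08],[0.8,-0.6,-0.2,-0.03,0.12,0.1],[0.9,-0.7,-0.16,-0.04,0.15,0.12],[0.95,-0.75,-0.14,-0.048,0.185,0.15],[1,-0.8,-0.12,-0.048,0.185,0.155],[1,-0.8,-0.12,-0.048,0.185,0.155]]]' 0.4 40; python3 -c "
from h import *
row(TOP-35*D+110*D,frame(D,Y))"
```

```text
clock: 0.77
eef_pos: [340.8, -368.2, 252.9]
tcp_rot: [-3.137, -0.593, -0.171]
contact_force: [-0.1, 0.1, 0.0]
opening: 0.699
grasp_force: 0.0
row [0.1206, -0.1627, 0.0698, -0.0006, 0.0001, -0.0012] mm 42.848782599159705 deg 0.2500890479670134
at [ 340.8 -368.2  252.9] z [ 0.552 -0.09  -0.829] F [-0.1  0.1  0. ] op 0.6990264950898485 t 0.7667
```

```bash
python3 -m inch '[[[0.06,-0.08,0.035,0,0,0],[0.12,-0.163,0.07,0,0,0],[0.12,-0.163,0.07,0,0,0],[0.12,-0.163,0.07,0,0,0]]]'; python3 - <<'E'
from h import *
row(TOP-35*D,frame(D,Y))
s=r.sense();im=r.grab_frame("wrist")[:,:,::-1].copy()
C=R.from_euler('xyz',s['tcp_rot']).as_matrix();c=r.camera_info("wrist");m=c['mount']
cv2.imwrite("pics/w1raw.png",im)
for p in(TOP,TOP-106*D,TOP-184*D):
    q=m[:3,:3].T@(C.T@(p-s['eef_pos'])-m[:3,3]);u=c['K']@q;u=u[:2]/u[2];print(u,q[2])
    cv2.circle(im,tuple(int(v) for v in u),4,(0,0,255),-1)
cv2.imwrite("pics/w1.png",im)
E
```

```text
clock: 1.1
eef_pos: [375.2, -346.3, 257.6]
tcp_rot: [3.138, -0.594, -0.163]
contact_force: [0.5, 0.1, 0.1]
opening: 0.703
grasp_force: 0.0
row [-0.0183, -0.0274, 0.5545, 0.0007, -0.0003, 0.0008] mm 111.0861506946408 deg 0.1942634320480905
at [ 375.2 -346.3  257.6] z [ 0.552 -0.095 -0.829] F [0.5 0.1 0.1] op 0.7030892183491566 t 1.1
[309.49617191 255.83828216] 233.19358251432212
[312.19294506 207.3472943 ] 333.9110479524082
[313.32707848 186.95431112] 408.023899878547
```

View pics/w1.png

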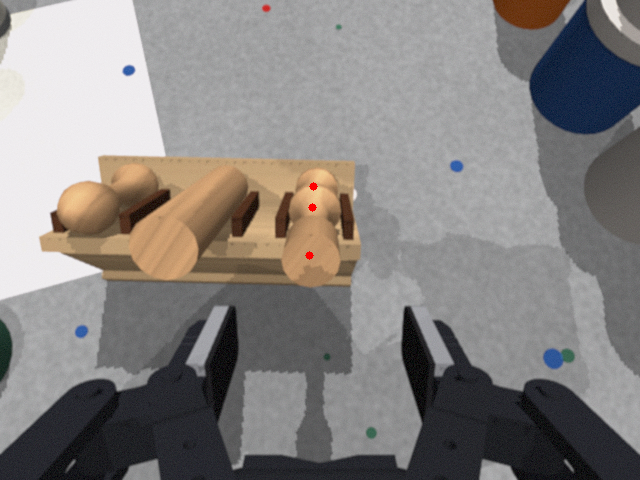

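Wrist view: the cup's end is centred at about (311,258), the bead at (314,206) and the foot at (318,187). That's within about 2 px of my projection at the cup, and the axis tilts slightly sideways. I'll apply a small correction and go in.

```bash
cat >> h.py <<'E'
D=np.array([-.549,.105,.829]);D/=np.linalg.norm(D);TOP=np.array([414.,-348.3,192.1]);Y=[-.188,-.982,0]
E
python3 -c "
from h import *
row(TOP-37*D+60*D,frame(D,Y));row(TOP-37*D,frame(D,Y))"
```

```text
row [-0.0215, -0.0264, 0.2648, -0.0033, -0.0003, 0.0067] mm 53.38914871756805 deg 1.3417997380074365
at [ 374.8 -346.7  257.5] z [ 0.552 -0.095 -0.829] F [ 0.3 -0.2 -0.4] op 0.7038790540729476 t 1.15
row [-0.0218, -0.0233, 0.5647, -0.0033, -0.0003, 0.0067] mm 113.12945286794059 deg 1.3417997380074365
at [ 374.8 -346.7  257.5] z [ 0.552 -0.095 -0.829] F [ 0.3 -0.2 -0.4] op 0.7038790540729476 t 1.15
```

```bash
python3 -m inch '[[[-0.0215,-0.026,0.1,-0.003,0,0.0067],[-0.0215,-0.026,0.2,-0.003,0,0.0067],[-0.0215,-0.026,0.265,-0.003,0,0.0067],[-0.0215,-0.026,0.265,-0.003,0,0.0067],[-0.0215,-0.026,0.265,-0.003,0,0.0067]]]'; python3 - <<'E'
from h import *
row(TOP-37*D,frame(D,Y))
s=r.sense();im=r.grab_frame("wrist")[:,:,::-1].copy()
C=R.from_euler('xyz',s['tcp_rot']).as_matrix();c=r.camera_info("wrist");m=c['mount']
for p in(TOP,TOP-106*D,TOP-184*D):
    q=m[:3,:3].T@(C.T@(p-s['eef_pos'])-m[:3,3]);u=c['K']@q;u=u[:2]/u[2];print(u,q[2])
    cv2.circle(im,tuple(int(v) for v in u),3,(0,0,255),-1)
cv2.imwrite("pics/w2.png",im)
E
```

```text
clock: 1.57
eef_pos: [400.7, -345.8, 210.3]
tcp_rot: [-3.138, -0.593, -0.192]
contact_force: [0.2, 0.3, -0.0]
opening: 0.699
grasp_force: 0.0
row [0.0051, 0.0003, 0.2982, -0.0006, 0.0, -0.0009] mm 59.64117392930973 deg 0.18734139544109374
at [ 400.7 -345.8  210.3] z [ 0.549 -0.103 -0.829] F [ 0.2  0.3 -0. ] op 0.6987135061448877 t 1.5667
[319.39179579 290.52966985] 181.14459405579456
[319.69556564 220.52728099] 281.83266044391996
[319.8093288  194.31107444] 355.9238791068802
```

View pics/w2.png

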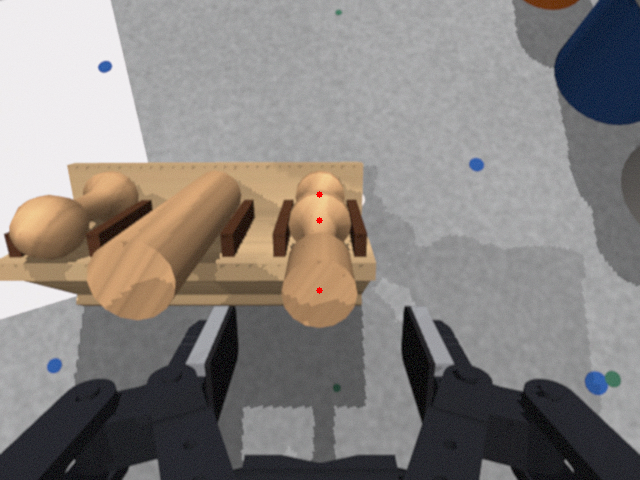

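The axis dots now lie along the candlestick: cup end centred at about (319,292), bead (319,220), foot (320,194). Cup width suggests it is a few mm farther away, so I advance 62 mm.

```bash
python3 -m inch '[[[0.004,0,0.1,0,0,0],[0.004,0,0.2,0,0,0],[0.004,0,0.27,0,0,0],[0.004,0,0.31,0,0,0],[0.004,0,0.31,0,0,0],[0.004,0,0.31,0,0,0]]]'; python3 -m inch '[[[0,0,0,0,0,0],[0,0,0,0,0,0],[0,0,0,0,0,0],[0,0,0,0,0,0],[0,0,0,0,0,0],[0,0,0,0,0,0],[0,0,0,0,0,0],[0,0,0,0,0,0]]]' -0.6 40
```

```text
clock: 2.12
eef_pos: [435.7, -352.3, 160.4]
tcp_rot: [-3.139, -0.595, -0.192]
contact_force: [-0.2, -0.4, 0.5]
opening: 0.7
grasp_force: 0.0
clock: 2.78
eef_pos: [435.7, -352.3, 161.0]
tcp_rot: [-3.14, -0.596, -0.191]
contact_force: [-4.4, 1.2, 7.8]
opening: 0.362
grasp_force: 38.7
```

Cup gripped (39 N, about 31 mm). Now draw it out along its axis.

```bash
python3 -m inch '[[[0,0,-0.02,0,0,0],[0,0,-0.06,0,0,0],[0,0,-0.11,0,0,0],[0,0,-0.17,0,0,0],[0,0,-0.23,0,0,0],[0,0,-0.3,0,0,0],[0,0,-0.37,0,0,0],[0,0,-0.44,0,0,0]]]' - 50;  python3 -m inch '[[[0,0,-0.07,0,0,0],[0,0,-0.14,0,0,0],[0,0,-0.21,0,0,0],[0,0,-0.28,0,0,0],[0,0,-0.35,0,0,0],[0,0,-0.4,0,0,0],[0,0,-0.42,0,0,0],[0,0,-0.42,0,0,0]]]'; python3 - <<'E'
from h import *
s=r.sense();print(s['eef_pos'],s['opening'],s['grasp_force'],s['contact_force'])
cv2.imwrite("pics/s2.png",r.grab_frame("scene")[60:300,100:500,::-1].repeat(2,0).repeat(2,1))
# target above wheel: tool down, TCP = wheel top + 184-37 + 80
h=60+184-40+90
row([s['eef_pos'][0],s['eef_pos'][1],s['eef_pos'][2]+30],frame([0,0,1],Y))
row([526,281,h],frame([0,0,1],Y))
E
```

```text
clock: 3.45
eef_pos: [386.7, -342.5, 233.6]
tcp_rot: [-3.139, -0.594, -0.192]
contact_force: [0.8, -0.3, -2.1]
opening: 0.361
grasp_force: 49.6
clock: 4.12
eef_pos: [340.7, -334.1, 303.2]
tcp_rot: [-3.141, -0.595, -0.192]
contact_force: [0.2, 0.0, -0.8]
opening: 0.368
grasp_force: 49.7
[ 340.70137315 -334.13628014  303.21172057] 0.3676874340790461 49.68863548943773 [ 0.1742123   0.00735124 -0.84165634]
row [0.0851, 0.0007, -0.1273, -0.0003, -0.1892, -0.0007] mm 30.637543443709443 deg 34.06390582708745
at [ 340.9 -334.   302.6] z [ 0.55  -0.105 -0.828] F [-0.5 -0.7 -1.7] op 0.35613225747882443 t 4.1667
row [0.2429, -3.1946, 0.2218, -0.0003, -0.1892, -0.0007] mm 642.2976879984404 deg 34.06390582708745
at [ 340.9 -334.   302.6] z [ 0.55  -0.105 -0.828] F [-0.5 -0.7 -1.7] op 0.35613225747882443 t 4.1667
```

View pics/s2.png

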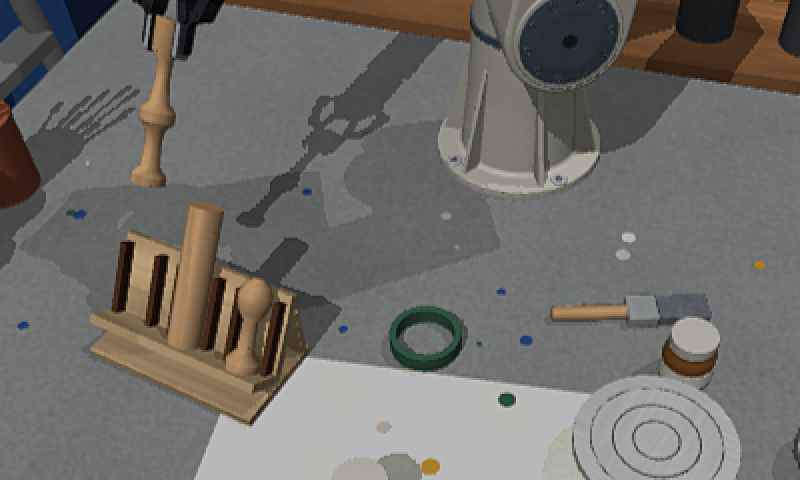

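The candlestick is out and held straight, the foot of it at crop (148,178), with the leg and finial still in the rack. Now raise it and turn it upright.

```bash
python3 -m inch '[[[0.03,0,-0.05,0,-0.02,0],[0.06,0,-0.09,0,-0.05,0],[0.1,0,-0.14,0,-0.08,0],[0.13,0,-0.19,0,-0.115,0],[0.17,0,-0.24,0,-0.15,0],[0.2,0,-0.29,0,-0.175,0],[0.224,0,-0.331,0,-0.189,0],[0.224,0,-0.331,0,-0.189,0]]]'; python3 -c "
from h import *
row([526,281,380],frame([0,0,1],Y));print(r.sense()['qpos'].round(2))"
```

```text
clock: 4.83
eef_pos: [343.5, -334.5, 382.8]
tcp_rot: [-3.14, 0.0, -0.188]
contact_force: [-0.2, 0.3, -2.0]
opening: 0.362
grasp_force: 49.9
row [0.3214, -3.194, 0.0203, -0.0006, 0.0001, 0.0004] mm 642.0380718191942 deg 0.1352185494656178
at [ 343.5 -334.5  382.8] z [ 0.     0.002 -1.   ] F [-0.2  0.3 -2. ] op 0.36197177783319867 t 4.8333
[-0.78  0.    1.73  0.    1.41  0.98]
```

```bash
python3 -m inch '[[[0.01,-0.05,0,0,0,0],[0.02,-0.15,0,0,0,0],[0.03,-0.28,0,0,0,0],[0.04,-0.42,0,0,0,0],[0.055,-0.56,0,0,0,0],[0.07,-0.7,0,0,0,0],[0.085,-0.84,0,0,0,0],[0.1,-0.98,0,0,0,0]]]'; python3 -m inch '[[[0.015,-0.14,0,0,0,0],[0.03,-0.28,0,0,0,0],[0.045,-0.42,0,0,0,0],[0.06,-0.56,0,0,0,0],[0.07,-0.7,0,0,0,0],[0.08,-0.84,0,0,0,0],[0.1,-0.98,0,0,0,0]]]'; python3 -m inch '[[[0.015,-0.14,0,0,0,0],[0.03,-0.28,0,0,0,0],[0.045,-0.42,0,0,0,0],[0.06,-0.56,0,0,0,0],[0.07,-0.7,0,0,0,0],[0.08,-0.8,0,0,0,0],[0.09,-0.85,0,0,0,0],[0.09,-0.85,0,0,0,0]]]';  python3 -c "
from h import *
row([526,281,300],frame([0,0,1],Y));print(r.sense()['qpos'].round(2))"
```

```text
clock: 5.5
eef_pos: [397.0, -143.4, 381.4]
tcp_rot: [-3.138, -0.001, -0.191]
contact_force: [1.1, -0.1, -1.8]
opening: 0.36
grasp_force: 49.9
clock: 6.08
eef_pos: [453.3, 44.9, 382.0]
tcp_rot: [-3.138, -0.0, -0.191]
contact_force: [0.0, -1.0, -0.8]
opening: 0.36
grasp_force: 49.9
clock: 6.75
eef_pos: [503.9, 208.1, 382.3]
tcp_rot: [-3.139, 0.001, -0.189]
contact_force: [0.0, -0.5, -1.8]
opening: 0.358
grasp_force: 49.9
row [0.0401, -0.3775, 0.4128, -0.001, 0.0002, 0.0001] mm 112.16062870041566 deg 0.17848408254473416
at [503.9 208.1 382.3] z [-0.     0.003 -1.   ] F [ 0.  -0.5 -1.8] op 0.35789930460739877 t 6.75
[0.39 0.12 1.61 0.   1.42 2.15]
```

```bash
python3 -m inch '[[[0.01,-0.08,0.02,0,0,0],[0.02,-0.18,0.08,0,0,0],[0.03,-0.28,0.18,0,0,0],[0.04,-0.35,0.3,0,0,0],[0.04,-0.3775,0.42,0,0,0],[0.04,-0.3775,0.54,0,0,0],[0.04,-0.3775,0.6,0,0,0],[0.04,-0.3775,0.6,0,0,0]]]'; python3 - <<'E'
from h import *
row([526,281,220],frame([0,0,1],Y));p=r.sense()['eef_pos']
s=r.grab_frame("scene")[:,:,::-1].copy();t=r.grab_frame("top")[:,:,::-1].copy()
cv2.imwrite("pics/s3raw.png",s);cv2.imwrite("pics/t3raw.png",t)
print("scene: tcp",proj("scene",p),"sole",proj("scene",p-[0,0,147]),"wheel",proj("scene",[526,281,60]))
a=cv2.resize(s[180:330,360:510],(480,480),interpolation=2);b=cv2.resize(t[190:310,175:255],(320,480),interpolation=2)
cv2.imwrite("pics/c3.png",np.hstack([a,b]))
E
```

```text
clock: 7.42
eef_pos: [525.0, 278.1, 260.6]
tcp_rot: [3.141, 0.004, -0.191]
contact_force: [-0.4, 0.1, -1.5]
opening: 0.363
grasp_force: 50.0
row [0.003, -0.0153, 0.2029, 0.0003, 0.0012, -0.0007] mm 40.70055122442692 deg 0.25185975857715814
at [525.  278.1 260.6] z [-0.004 -0.    -1.   ] F [-0.4  0.1 -1.5] op 0.3631334181413695 t 7.4167
scene: tcp [445.11505744 217.52681907] sole [430.96755856 265.31690917] wheel [427.88917257 280.65695997]
```

View pics/c3.png

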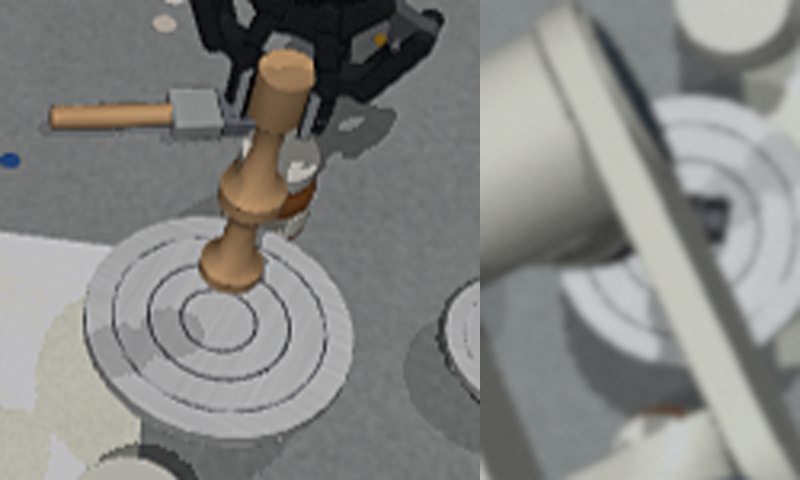

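Scene crop: the candlestick hangs upright, sole centre about (231,275) above the innermost ring at (219,320), with the cup at (286,70). I'll check residual tilt from the wrist and scene views using expected circles.

```bash
python3 - <<'E'
from h import *
s=r.sense();im=r.grab_frame("wrist")[:,:,::-1].copy();c=r.camera_info("wrist");m=c['mount']
th=np.linspace(0,2*np.pi,60)
def W(q):
    q=m[:3,:3].T@(np.asarray(q,float)-m[:3,3]);u=c['K']@q;return u[:2]/u[2]
k=5
im=cv2.resize(im[200:440,220:420],(500,600),interpolation=2)
for z,rad in((147,20),(147-78,20)):   # sole, bead middle
    pts=np.array([(W([rad*np.cos(t),rad*np.sin(t),z])-[220,200])*2.5 for t in th]);cv2.polylines(im,[pts.astype(int)],True,(0,0,255),1)
    print("circle",z,W([0,0,z]))
sc=cv2.imread("pics/s3raw.png");sc=cv2.resize(sc[180:290,400:455],(300,600),interpolation=2)
p=s['eef_pos']
for h,rad in((184,16),(78,20),(0,20)):
    pts=np.array([(proj("scene",p+[rad*np.cos(t),rad*np.sin(t),h-147])-[400,180])*5.4545 for t in th]);cv2.polylines(sc,[pts.astype(int)],True,(0,0,255),1)
cv2.imwrite("pics/c4.png",np.hstack([im,sc]))
E
```

```text
circle 147 [319.54804279 215.3067532 ]
circle 69 [319.53482647 255.01016703]
```

View pics/c4.png

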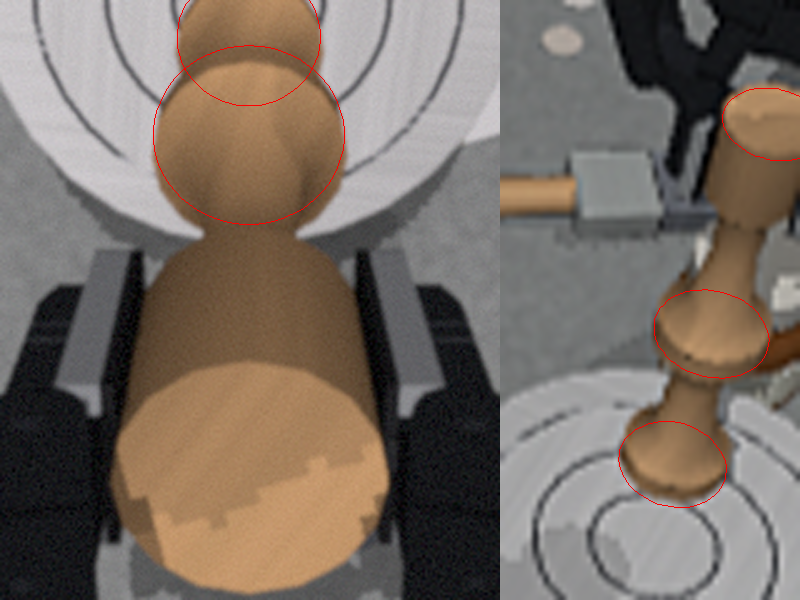

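Sideways alignment is good. The bead and foot sit slightly towards the robot (wrist bead edges at 62 and 232, against circle 47 and 223), which means a tilt of about 1–2 degrees. I'll measure that from mask edges.

```bash
python3 - <<'E'
from h import *
im=r.grab_frame("wrist")[:,:,::-1].copy();c=r.camera_info("wrist");m=c['mount']
def W(q):
    q=m[:3,:3].T@(np.asarray(q,float)-m[:3,3]);u=c['K']@q;return u[:2]/u[2]
sat=cv2.cvtColor(im,cv2.COLOR_BGR2HSV)[:,:,1];M=(sat>80).astype(np.uint8)
col=np.where(M[150:300,319])[0]+150;print("foot top edge row",col[0], sat[col[0]-4:col[0]+3,319])
for v in range(col[0],292,4):
    x=np.where(M[v,260:380])[0]+260;print(v,x.min(),x.max(),end="; ")
print()
# prediction of extreme far edge of foot & cup end for tilt a (about grasp pt z=-19+..), L=TCP->sole
for L in(143,145,147,149):
  for a in(0,1,2,3):
    Ra=R.from_euler('y',-a,degrees=True).as_matrix();g=np.array([0,0,-18.])
    f=lambda x,h:W(Ra@(np.array([x,0,L-h])-g)+g)[1]
    print(L,a,"sole far",round(f(20,0),1),"foot+6 far",round(f(20,6),1),"bead far",round(f(20,76),1),"bead near",round(f(-20,80),1),"cup near/far",round(f(-16,184),1),round(f(16,184),1))
E
```

```text
foot top edge row 190 [  4   6  18  71 116 127 116]
190 317 324; 194 305 334; 198 300 339; 202 297 342; 206 294 345; 210 292 347; 214 292 347; 218 292 347; 222 291 347; 226 292 346; 230 293 346; 234 290 348; 238 288 351; 242 285 354; 246 284 354; 250 284 355; 254 283 356; 258 282 357; 262 282 357; 266 282 356; 270 283 355; 274 284 354; 278 287 352; 282 290 349; 286 293 345; 290 300 339; 
143 0 sole far 188.2 foot+6 far 190.1 bead far 219.4 bead near 294.7 cup near/far 439.5 344.3
143 1 sole far 192.2 foot+6 far 194.0 bead far 222.0 bead near 297.4 cup near/far 439.1 342.4
143 2 sole far 196.2 foot+6 far 197.9 bead far 224.7 bead near 300.2 cup near/far 438.7 340.5
143 3 sole far 200.2 foot+6 far 201.8 bead far 227.3 bead near 302.9 cup near/far 438.2 338.7
145 0 sole far 187.6 foot+6 far 189.5 bead far 218.3 bead near 293.0 cup near/far 434.4 340.2
145 1 sole far 191.7 foot+6 far 193.4 bead far 221.0 bead near 295.8 cup near/far 434.1 338.5
145 2 sole far 195.7 foot+6 far 197.4 bead far 223.7 bead near 298.6 cup near/far 433.7 336.8
145 3 sole far 199.7 foot+6 far 201.3 bead far 226.4 bead near 301.3 cup near/far 433.4 335.1
147 0 sole far 187.0 foot+6 far 188.9 bead far 217.2 bead near 291.4 cup near/far 429.4 336.3
147 1 sole far 191.1 foot+6 far 192.8 bead far 220.0 bead near 294.2 cup near/far 429.2 334.8
147 2 sole far 195.1 foot+6 far 196.8 bead far 222.7 bead near 297.0 cup near/far 428.9 333.2
147 3 sole far 199.1 foot+6 far 200.7 bead far 225.4 bead near 299.8 cup near/far 428.6 331.6
149 0 sole far 186.4 foot+6 far 188.2 bead far 216.2 bead near 289.7 cup near/far 424.5 332.5
149 1 sole far 190.5 foot+6 far 192.2 bead far 219.0 bead near 292.6 cup near/far 424.4 331.1
149 2 sole far 194.6 foot+6 far 196.2 bead far 221.7 bead near 295.5 cup near/far 424.2 329.7
149 3 sole far 198.6 foot+6 far 200.2 bead far 224.5 bead near 298.3 cup near/far 424.1 328.3
```

Cup-end edges give the sole about 143.5 mm below the TCP, and tilt is about 0.4 degrees, which is negligible. I'll lower to about 6 mm above the expected contact, then creep down while watching force.

```bash
python3 -m inch '[[[0.003,-0.012,0.03,0,0,0],[0.003,-0.0153,0.08,0,0,0],[0.003,-0.0153,0.13,0,0,0],[0.003,-0.0153,0.18,0,0,0],[0.003,-0.0153,0.22,0,0,0],[0.003,-0.0153,0.245,0,0,0],[0.003,-0.0153,0.255,0,0,0],[0.003,-0.0153,0.255,0,0,0]]]';  python3 -m inch '[[[0,0,0.003,0,0,0],[0,0,0.006,0,0,0],[0,0,0.009,0,0,0],[0,0,0.012,0,0,0],[0,0,0.012,0,0,0]]]'
```

```text
clock: 8.28
eef_pos: [527.7, 282.5, 212.0]
tcp_rot: [-3.14, 0.0, -0.19]
contact_force: [0.1, -0.6, -2.2]
opening: 0.36
grasp_force: 50.0
clock: 8.7
eef_pos: [528.0, 282.7, 210.5]
tcp_rot: [-3.139, -0.001, -0.19]
contact_force: [-0.4, 1.2, -2.1]
opening: 0.356
grasp_force: 50.0
```

```bash
python3 -m inch '[[[-0.004,0.005,0.005,0,0,0],[-0.008,0.008,0.01,0,0,0],[-0.008,0.008,0.015,0,0,0],[-0.008,0.008,0.015,0,0,0]]]';  python3 -m inch '[[[0,0,0.003,0,0,0],[0,0,0.006,0,0,0],[0,0,0.006,0,0,0]]]';  python3 -m inch '[[[0,0,0.003,0,0,0],[0,0,0.006,0,0,0],[0,0,0.006,0,0,0]]]'
```

```text
clock: 9.03
eef_pos: [525.9, 281.3, 207.1]
tcp_rot: [-3.14, -0.0, -0.19]
contact_force: [-0.7, 0.2, -1.5]
opening: 0.361
grasp_force: 50.0
clock: 9.28
eef_pos: [526.1, 281.4, 206.1]
tcp_rot: [-3.139, -0.0, -0.19]
contact_force: [-0.4, -0.4, -2.1]
opening: 0.365
grasp_force: 50.0
clock: 9.53
eef_pos: [526.1, 281.3, 204.9]
tcp_rot: [-3.139, -0.0, -0.19]
contact_force: [-0.2, -0.2, -2.1]
opening: 0.363
grasp_force: 50.0
```

```bash
python3 -m inch '[[[0,0,0.003,0,0,0],[0,0,0.005,0,0,0],[0,0,0.005,0,0,0]]]';  python3 -m inch '[[[0,0,0.003,0,0,0],[0,0,0.005,0,0,0],[0,0,0.005,0,0,0]]]'
```

```text
clock: 9.78
eef_pos: [526.5, 281.5, 204.5]
tcp_rot: [-3.139, -0.001, -0.19]
contact_force: [-0.5, -0.8, 4.3]
opening: 0.362
grasp_force: 50.5
clock: 10.03
eef_pos: [526.9, 281.6, 204.5]
tcp_rot: [-3.138, -0.002, -0.19]
contact_force: [0.0, -2.4, 11.8]
opening: 0.364
grasp_force: 51.1
```

Contact at TCP z 204.5. Ease off to a light touch, soften the grip, then open.

```bash
python3 -m inch '[[[0,0,-0.003,0,0,0],[0,0,-0.003,0,0,0],[0,0,-0.003,0,0,0],[0,0,-0.003,0,0,0]]]' - 20;  python3 -m inch '[[[0,0,0,0,0,0],[0,0,0,0,0,0],[0,0,0,0,0,0],[0,0,0,0,0,0],[0,0,0,0,0,0],[0,0,0,0,0,0]]]' 0.4
```

```text
clock: 10.37
eef_pos: [526.6, 281.5, 204.5]
tcp_rot: [-3.138, -0.002, -0.19]
contact_force: [0.4, -0.2, 7.5]
opening: 0.362
grasp_force: 50.8
clock: 10.87
eef_pos: [526.0, 281.4, 203.4]
tcp_rot: [-3.139, -0.0, -0.19]
contact_force: [-0.4, -0.8, -0.2]
opening: 0.698
grasp_force: 0.0
```

Released with no residual force. Retreat straight up, then look.

```bash
python3 -m inch '[[[0,0,-0.02,0,0,0],[0,0,-0.08,0,0,0],[0,0,-0.16,0,0,0],[0,0,-0.26,0,0,0],[0,0,-0.38,0,0,0],[0,0,-0.5,0,0,0],[0,0,-0.6,0,0,0],[0,0,-0.6,0,0,0]]]'; python3 -m inch '[[[0,0.1,-0.1,0,0,0],[0,0.25,-0.1,0,0,0],[0,0.4,-0.1,0,0,0],[0,0.55,-0.1,0,0,0],[0,0.7,-0.1,0,0,0],[0,0.8,-0.1,0,0,0],[0,0.8,-0.1,0,0,0],[0,0.8,-0.1,0,0,0]]]'; python3 - <<'E'
from h import *
s=r.grab_frame("scene")[:,:,::-1];t=r.grab_frame("top")[:,:,::-1]
a=cv2.resize(s[120:345,130:505],(800,480),interpolation=2);print([proj("scene",[526,281,z]) for z in(60,244)])
b=cv2.resize(t[195:300,170:290],(320,280),interpolation=2)
a[-280:,:320]=b
cv2.imwrite("pics/f.png",a)
E
```

```text
clock: 11.53
eef_pos: [527.8, 282.1, 329.5]
tcp_rot: [-3.134, -0.007, -0.19]
contact_force: [0.5, 0.8, 0.6]
opening: 0.697
grasp_force: 0.0
clock: 12.2
eef_pos: [495.7, 123.3, 343.8]
tcp_rot: [-3.139, -0.001, -0.192]
contact_force: [0.3, 0.3, 0.7]
opening: 0.698
grasp_force: 0.0
[array([427.88917257, 280.65695997]), array([444.82354491, 224.29593628])]
```

View pics/f.png

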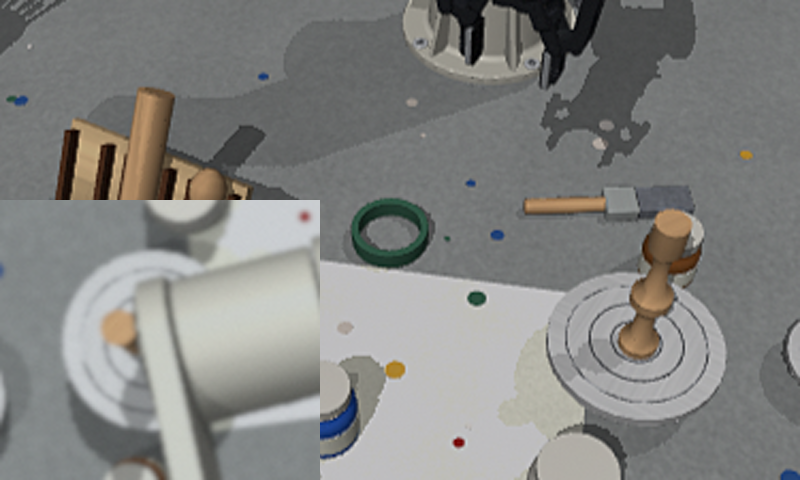

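The candlestick stands upright, its foot at (637,343) centred in the inner ring. The gripper is clear, and the leg and finial are still in the rack.

```bash
python3 -c "
from rig import r
print(r.sign_off())"
```

```text
the job is handed in; nothing more can be done
None
```

The candlestick is standing upright on its foot in the middle of the larger banding wheel, the gripper is well clear of it, the leg and finial are still in the rack, and I handed the job in at about 12 s; sign-off gave no verdict.

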